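# Rebuild the spice grinder: burr, washer, retaining fork

### The job

Put the spice grinder back together after cleaning: fit the dark burr on the upright shaft, slotted foot down, pressing it gently and turning it until its slots drop over the shaft's cross key and it sits fully home, then lay the brass washer over the shaft flat on the burr's hub, and last slide the steel retaining fork all the way in over the washer by its black tab. Use only light finger pressure, never force or drop a part, and leave everything else on the counter where it is.

Things in the scene. Friction and masses are not known exactly. Their poses are not given: they have to be found in the camera images.
- grinder: Sage-green grinder base fixed to the worktop, 96 x 185 mm in plan. Origin on the axis of its upright steel shaft, at worktop height; z up; the base runs from y = -50 to +135 mm in its frame. Shaft 14 mm thick, top at z = 108 mm, the last 6 mm tapering to 7 mm. At the +y side, y = 48 to 132 mm, stands the fork's slide housing, 62 mm wide (x), rails' top at z = 94 mm.
- thrust_face (a point): Centre, on the shaft axis, of the round dark thrust face (54 mm across), z = 40 mm, on which the burr's foot stands when home. A flat-topped cross key through the shaft, 4.4 mm wide, 34 mm long, lies across it, top at z = 46 mm. The key's angle differs each time and is NOT measured (this point's axes are the base's). The shaft turns only under about 0.25 N m.
- burr: Dark steel burr, 100 to 170 g, 44 mm across, 37 mm high, standing foot down. Origin on its axis under the foot; z up. Foot 9 mm high, cut by a cross of four open radial slots, 6.4 mm wide, along the burr's x and y axes; disc of radius 22 mm, z = 9 to 17; smooth hub to grip, 26 mm across, z = 17 to 37; bore 16.4 mm right through. More than 35 N between burr and grinder mars it.
- burr_top (a point): Centre of the top of the burr's hub, 37 mm above its origin: 77 mm above the worktop when the burr is home. While the foot stands on the cross key it is 6 mm higher; turning the burr by up to 45 degrees one way or the other under light pressure brings two slots over the key (free within about 0.05 rad of the middle) and it drops home.
- washer: Brass thrust washer, 34 mm across, 8 mm thick, bore 16.4 mm, lying flat. Origin at the centre of its underside, z up. It goes over the shaft after the burr and rests on the hub, origin 77 mm above the worktop when the burr is home. More than 35 N between washer and grinder (shaft and fork included) mars it.
- keeper (a joint): Travel of the steel retaining fork in m: 0 open (starts within 6 mm of it), 0.058 fully in, at its stop. Slides along the grinder's own -y, to the shaft, under about 3 N, and stays where left. 5 mm thick, underside 87 mm above the worktop: it passes 2 mm over the washer only if burr and washer are home. Fully in, its two prongs reach past the shaft on both sides.
- keeper_tab (a point): Top centre of the fork's upright black tab, 118 mm above the worktop; tab 30 mm wide (grinder's x), 10 mm thick along the slide (y), 26 mm tall. It moves with the fork.
- beaker: Green glazed beaker, 76 mm across, 82 mm high; bystander. Origin under its centre.
- mug: Small white cup with a handle, 59 x 83 mm, 55 mm high; bystander. Origin under its centre.
- spice_jar: Glass spice jar with a green cap, 46 mm across, 106 mm high; bystander. Origin under its centre.
- pinch_pot: Small speckled bowl, 67 mm across, 30 mm high; bystander. Origin under its centre.
- lemon: Lemon, 73 x 53 x 53 mm; bystander. Origin at its underside.
- timer: Round green and white egg timer, 54 mm across, 41 mm high; bystander. Origin under its centre.

How it is judged:
By the outcome, as a careful person would: the job done as asked, in the order asked, and still so for the second after the job is handed in, with the robot touching nothing.
It also fails if it takes over 72 s, if anything falls off the work surface, if the arm or the gripper's body presses on something with over 40 N, if the wrist force passes 120 N, or if a joint passes its speed limit or range.

### The arm

A 7-joint arm with a two-finger parallel gripper is mounted at the origin on a cart in front of the work surface, level with it; the furniture and walls round the work are solid. World frame = base frame: x ahead of the robot, y to its left, z up, the work surface at z = 0. Lengths are in mm, angles in rad, forces in N, time in s.
With the tool pointing down it reaches from about 425 to 950 mm from the base axis. Payload 16.7 kg.
Tool frame: the origin (TCP) lies at the very end of the fingers, on their centre line; the grasp point (between the pads) lies 19 mm behind it; z points along the fingers, y is the line along which they close (so a half turn about z gives the same grasp; the last joint's range is limited). The gripper opens to 94 mm and grips with 3 to 60 N. Pads are 16 mm wide; open, the fingers measure 119 mm over their backs; the gripper's body (75 mm by 177 mm) begins 78 mm behind the grasp point.
Start: joints at [0.982, 0.426, 0.074, 1.606, -0.034, 1.111, -0.067], TCP at [287.352, -610.74, 205.467] pointing down, gripper open.
Joint ranges: [-2.85, 2.85], [-0.5, 2.14], [-1.23, 1.37], [0.21, 2.46], [-1.02, 4.16], [0.16, 2.05], [-2.73, 2.73]. Speed limits (rad/s): [1.89, 1.89, 2.39, 2.39, 3.01, 3.01, 3.01].

### API

Orientations are given as a unit quaternion [w, x, y, z].
In Python, from cell import telemetry, read_camera, arm gives the robot as it stands. The module is installed in compiled form; this text tells all that it offers.
- The arm moves only by the shell command python3 -m handwheel 'ROWS' [FORCE]. ROWS is JSON, a list of rows, each an object of numbers: "dx", "dy", "dz": the shift along the world's x, y, z in cm; "twist": the turn about the world's z in rad; "gripper": the opening, from 0 (shut) to 1 (fully open). A call has 1 to 8 rows; each row shifts and turns the commanded pose from where the row before left it; what a row does not reach is not made up. A row lasts 1/12 s, in which the tool goes at most 41.7 mm and 7.16 degrees, less where a joint would pass 70% of its speed; a pose out of reach is approached as far as the arm can. A call is refused whole if a number of a shift passes 4.17 or a number of a turn 0.125, either way. A call with a gripper value outside its range is refused whole. The fingers move at their own pace and stop on an object; FORCE is the grip in N (left out, the last holds). Time passes only in rows, so rows that do not move let the fingers close. It gives the time, the measured TCP pose, the force, the opening and the grip force at its end, in the units of the state.
- telemetry.state(): the state, without advancing time (a new reading comes with each control period).
- read_camera(name): name is "side" or "top"; returns a dict with "img" (480x640x3 uint8, red, green, blue), "fx", "fy", "cx", "cy" (pixels), "k1" (the pictures are not rectified: a ray, as slopes to the right and down, at radius r is drawn at 1 + k1 r^2 times it, then the intrinsics apply), "R" (3x3) and "t" (3): a world point X has camera coordinates R X + t. Camera axes: x right, y down, z forward; pixel columns grow to the right and rows downward; lengths in mm; the calibration is good to about 2 mm. A picture is of the moment at which its call begins. There is no depth.
- arm.sign_off(): hands the job in; it is judged then, once.
The state is a dict: "clock": time; "joint_pos": joint angles; "dq": joint speeds; "effort": joint torques, N m; "ee_pos": TCP position; "orientation": TCP orientation; "ft_force": force on the tool from outside, world axes, zero at the start; "wrist_torque": the same for the moment, N m; "gripper_width": finger opening in mm; "gripper_force": force on a finger pad.
Only numpy, scipy, OpenCV 4.12 (cv2) and the standard library are available. Lean on these libraries where they do the work, as an engineer would, in place of code of your own. Each camera call takes 0.05 s, during which the arm holds its last target. There are 200 camera calls.

## Working session

There is one attempt and no reset: what is moved stays moved. The work goes in short steps, Python scripts to look and compute and a shell command to move; the robot and the scene stay as the last step left them, time stands still between calls to the robot, and variables do not carry over. Pictures are saved under pics/ and viewed, at most 10 in all, crops included, and the job is handed in when it is done.

```bash
mkdir -p pics; cat > h.py <<'E'
import numpy as np, cv2
from cell import telemetry, read_camera, arm
def shot(name):
    c=read_camera(name); return c
def proj(c,X):
    X=np.atleast_2d(X).astype(float); p=X@np.array(c['R']).T+np.array(c['t'])
    s=p[:,:2]/p[:,2:]; r2=(s**2).sum(1,keepdims=True); s=s*(1+c['k1']*r2)
    return s*[c['fx'],c['fy']]+[c['cx'],c['cy']]
def ray(c,uv):
    d=(np.array(uv,float)-[c['cx'],c['cy']])/[c['fx'],c['fy']]; s=d.copy()
    for _ in range(30): s=d/(1+c['k1']*(s@s))
    R=np.array(c['R']); o=-R.T@np.array(c['t']); v=R.T@np.r_[s,1]; return o,v/np.linalg.norm(v)
def onz(c,uv,z):
    o,v=ray(c,uv); return o+v*(z-o[2])/v[2]
def tri(*obs):
    A=np.zeros((3,3));b=np.zeros(3)
    for c,uv in obs:
        o,v=ray(c,uv);P=np.eye(3)-np.outer(v,v);A+=P;b+=P@o
    return np.linalg.solve(A,b)
def save(c,fn,box=None,k=1):
    im=c['img'][:,:,::-1]
    if box: x0,y0,x1,y1=box; im=im[y0:y1,x0:x1]
    cv2.imwrite(fn,cv2.resize(im,None,fx=k,fy=k,interpolation=cv2.INTER_CUBIC))
E
python3 - <<'E'
from h import *
import pickle
for n in('side','top'):
    c=shot(n); save(c,f'pics/{n}0.png'); pickle.dump(c,open(n+'0.pkl','wb'))
    R=np.array(c['R']); print(n,-R.T@np.array(c['t']),R.round(3).tolist(),c['fx'],c['k1'])
print(telemetry.state())
E
```

```text
side [  434.84611495 -1175.14262181   767.28897139] [[0.998, -0.061, -0.016], [-0.044, -0.501, -0.865], [0.045, 0.863, -0.502]] 471.62445681624644 -0.0856217717702577
top [-156.22543688 -241.11902143 1701.51992561] [[0.343, -0.939, 0.009], [-0.863, -0.319, -0.393], [0.372, 0.126, -0.92]] 604.5872580478425 -0.08174580161077054
{'clock': 0.1, 'joint_pos': array([ 0.98150328,  0.42667574,  0.07385773,  1.60650913, -0.03408968,
        1.11075192, -0.06709869]), 'dq': array([ 0.00134503,  0.00067969, -0.00161494, -0.0008836 , -0.00069853,
       -0.00028823,  0.00082332]), 'effort': array([ 8.42236681e-03, -9.37464452e+01,  3.67717333e+00, -4.55045879e+01,
       -4.84849233e-02,  1.67936005e-02, -1.04654623e-05]), 'ee_pos': array([ 287.20026171, -610.45290157,  204.85652338]), 'orientation': array([-5.18063628e-04,  9.75923044e-01,  2.18114459e-01, -1.60660313e-04]), 'ft_force': array([-0.14564178,  0.24552938, -0.33055225]), 'wrist_torque': array([ 0.00683807, -0.01855618, -0.0165255 ]), 'gripper_force': 0.0, 'gripper_width': 93.96297482899625}
```

View pics/side0.png

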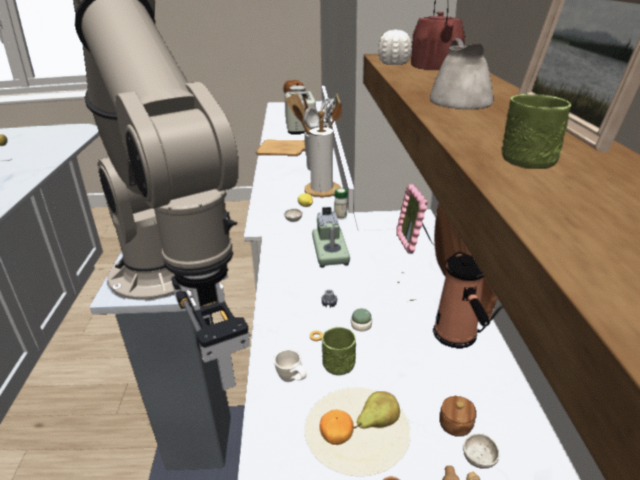

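View pics/top0.png

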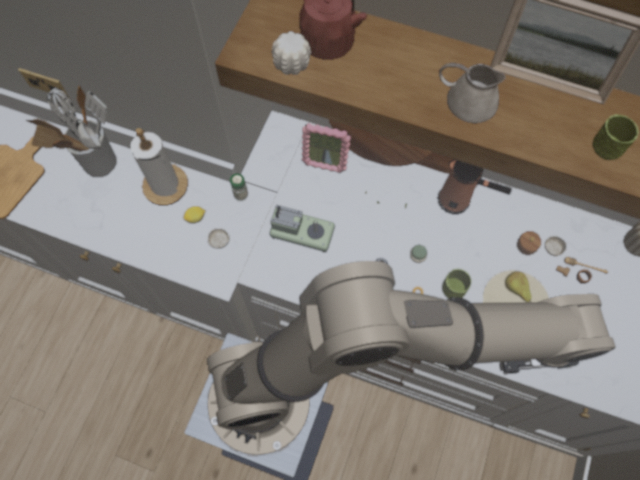

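Side view: grinder about (331,240), burr (329,297), washer (316,335), timer (361,318), beaker (339,350), mug (289,367). Top view: grinder (303,228), burr (382,264), washer (417,291). Next I'll zoom in on both.

```bash
python3 - <<'E'
from h import *
import pickle
s=pickle.load(open('side0.pkl','rb'));t=pickle.load(open('top0.pkl','rb'))
def crop(c,x0,y0,w,h,k):
    im=np.ascontiguousarray(cv2.resize(c['img'][y0:y0+h,x0:x0+w,::-1],None,fx=k,fy=k,interpolation=cv2.INTER_CUBIC))
    for i in range(0,w,10): cv2.line(im,(i*k,0),(i*k,5),(0,0,255),1)
    for i in range(0,h,10): cv2.line(im,(0,i*k),(5,i*k),(0,0,255),1)
    return im
a=np.zeros((600,800,3),np.uint8)
a[:300,:400]=crop(t,265,200,80,60,5); a[300:,:400]=crop(t,360,250,80,60,5)
a[:300,400:]=crop(s,292,205,80,60,5); a[300:,400:]=crop(s,292,285,80,60,5)
cv2.imwrite('pics/c1.png',a)
E
```

```text
(no output)
```

View pics/c1.png

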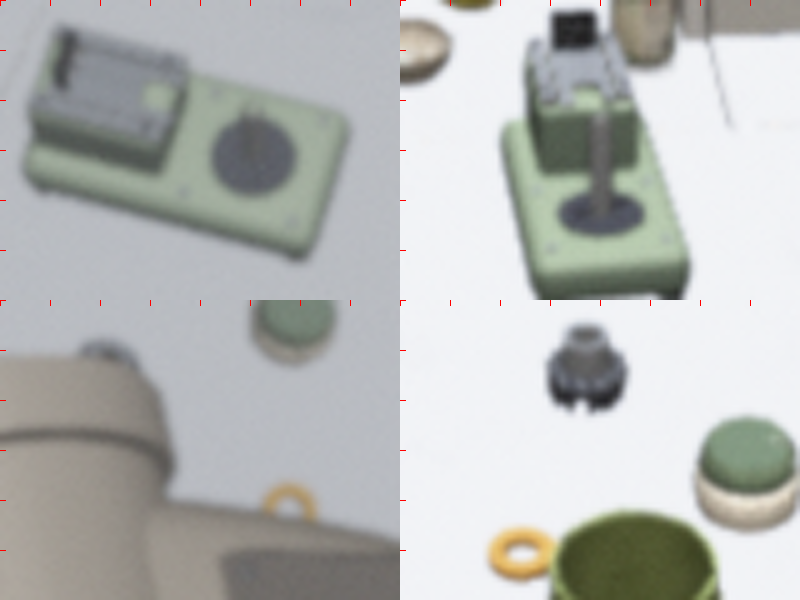

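```bash
cat >> h.py <<'E'
def p5(x,y,x0,y0,k=5): return np.array([x0+(x+.5)/k-.5,y0+(y+.5)/k-.5])
E
python3 - <<'E'
from h import *
import pickle
s=pickle.load(open('side0.pkl','rb'));t=pickle.load(open('top0.pkl','rb'))
T=lambda x,y:p5(x,y,265,200); S=lambda x,y:p5(x-400,y,292,205)
T2=lambda x,y:p5(x,y-300,360,250); S2=lambda x,y:p5(x-400,y-300,292,285)
for n,a,b,z in [('thrust',T(254,156),S(601,213),40),('shafttop',T(246,104),S(600,103),108),('tabtop',T(66,38),S(574,15),118)]:
    print(n,tri((t,a),(s,b)).round(1),'top',onz(t,a,z).round(1),'side',onz(s,b,z).round(1))
print('burrtop',onz(s,S2(587,334),37).round(1)); print('burr disc',onz(s,S2(587,367),17).round(1))
print('washer side',onz(s,S2(522,549),8).round(1),'top',onz(t,T2(290,511),8).round(1))
print('timer',onz(s,S2(748,460),30).round(1),onz(t,T2(295,312),38).round(1))
print('beaker rim side',onz(s,S2(635,560),82))
# base edge direction in top view (z~25)
for a,b in [((30,165),(300,250)),((192,75),(345,125))]:
    d=onz(t,T(*b),25)-onz(t,T(*a),25); print('yaw dir',d.round(1),np.degrees(np.arctan2(d[1],d[0])))
for a,b in [((503,130),(540,270)),((640,165),(690,255))]:
    d=onz(s,S(*b),25)-onz(s,S(*a),25); print('yaw dir s',d.round(1),np.degrees(np.arctan2(d[1],d[0])))
E
```

```text
thrust [520.7  24.3  40.1] top [520.9  24.4  40. ] side [520.6  24.3  40. ]
shafttop [520.8  28.7 112.1] top [522.4  29.4 108. ] side [521.4  36.3 108. ]
tabtop [517.  139.7 117. ] top [521.4 140.7 118. ] side [512.6 133.3 118. ]
burrtop [ 497.1 -190.6   37. ]
burr disc [ 496.7 -192.4   17. ]
washer side [ 456.6 -320.3    8. ] top [ 454.7 -320.9    8. ]
timer [ 568.3 -289.8   30. ] [ 563.6 -286.6   38. ]
beaker rim side [ 502.30478176 -414.42418634   82.        ]
yaw dir [   4.6 -172.1    0. ] -88.46380531528479
yaw dir [  0.9 -99.2   0. ] -89.47092428045619
yaw dir s [  14.9 -170.1    0. ] -84.9885012091126
yaw dir s [  19.9 -108.4    0. ] -79.61702890394699
```

```bash
python3 -m handwheel '[{"dx":1.85,"dy":3.7,"twist":-0.044,"gripper":1},{"dx":1.85,"dy":3.7,"twist":-0.044},{"dx":1.85,"dy":3.7,"twist":-0.044},{"dx":1.85,"dy":3.7,"twist":-0.044},{"dx":1.85,"dy":3.7,"twist":-0.044},{"dx":1.85,"dy":3.7,"twist":-0.044},{"dx":1.85,"dy":3.7,"twist":-0.044},{"dx":1.85,"dy":3.7,"twist":-0.044}]' 10 && python3 -m handwheel '[{"dx":1.85,"dy":3.7,"twist":-0.044},{"dx":1.85,"dy":3.7,"twist":-0.044},{"dx":1.85,"dy":3.7},{"dx":0.6,"dy":1.3},{},{},{}]'
```

```text
invalid input at $[0]: expected keys dx, dy, dz, twist, gripper
```

```bash
python3 -m handwheel '[{"dx":1.85,"dy":3.7,"dz":0,"twist":-0.044,"gripper":1},{"dx":1.85,"dy":3.7,"dz":0,"twist":-0.044,"gripper":1},{"dx":1.85,"dy":3.7,"dz":0,"twist":-0.044,"gripper":1},{"dx":1.85,"dy":3.7,"dz":0,"twist":-0.044,"gripper":1},{"dx":1.85,"dy":3.7,"dz":0,"twist":-0.044,"gripper":1},{"dx":1.85,"dy":3.7,"dz":0,"twist":-0.044,"gripper":1},{"dx":1.85,"dy":3.7,"dz":0,"twist":-0.044,"gripper":1},{"dx":1.85,"dy":3.7,"dz":0,"twist":-0.044,"gripper":1}]' 10 && python3 -m handwheel '[{"dx":1.85,"dy":3.7,"dz":0,"twist":-0.044,"gripper":1},{"dx":1.85,"dy":3.7,"dz":0,"twist":-0.044,"gripper":1},{"dx":1.85,"dy":3.7,"dz":0,"twist":0,"gripper":1},{"dx":0.6,"dy":1.3,"dz":0,"twist":0,"gripper":1},{"dx":0,"dy":0,"dz":0,"twist":0,"gripper":1},{"dx":0,"dy":0,"dz":0,"twist":0,"gripper":1}]'
```

```text
clock: 0.77
ee_pos: [435.7, -312.8, 205.4]
orientation: [-0.0, 0.999, 0.043, -0.0]
ft_force: [0.6, 0.0, 0.2]
gripper_width: 93.8
gripper_force: 0.0
clock: 1.27
ee_pos: [496.9, -190.0, 205.2]
orientation: [-0.0, 1.0, 0.001, -0.0]
ft_force: [-0.3, -1.2, -0.3]
gripper_width: 94.2
gripper_force: 0.0
```

```bash
python3 -m handwheel '[{"dx":0,"dy":0,"dz":-4,"twist":0,"gripper":1},{"dx":0,"dy":0,"dz":-4,"twist":0,"gripper":1},{"dx":0,"dy":0,"dz":-4,"twist":0,"gripper":1},{"dx":0,"dy":0,"dz":-4,"twist":0,"gripper":1},{"dx":0,"dy":0,"dz":-1.5,"twist":0,"gripper":1},{"dx":0,"dy":0,"dz":-0.9,"twist":0,"gripper":0.6},{"dx":0,"dy":0,"dz":0,"twist":0,"gripper":0.45}]' 4 && python3 -m handwheel '[{"dx":0,"dy":0,"dz":0,"twist":0,"gripper":0.38},{"dx":0,"dy":0,"dz":0,"twist":0,"gripper":0.32},{"dx":0,"dy":0,"dz":0,"twist":0,"gripper":0.28},{"dx":0,"dy":0,"dz":0,"twist":0,"gripper":0.25},{"dx":0,"dy":0,"dz":0,"twist":0,"gripper":0.25},{"dx":0,"dy":0,"dz":0,"twist":0,"gripper":0.25},{"dx":0,"dy":0,"dz":0,"twist":0,"gripper":0.25},{"dx":0,"dy":0,"dz":0,"twist":0,"gripper":0.25}]'
```

```text
clock: 1.85
ee_pos: [495.4, -191.7, 19.9]
orientation: [-0.0, 1.0, -0.001, -0.001]
ft_force: [-0.5, -0.5, -0.2]
gripper_width: 84.0
gripper_force: 0.0
clock: 2.52
ee_pos: [496.9, -190.7, 21.6]
orientation: [-0.0, 1.0, -0.0, 0.0]
ft_force: [0.2, -0.6, -0.1]
gripper_width: 30.8
gripper_force: 0.0
```

Centred in y soon; finish closing, open, twist 90° and close along x.

```bash
python3 -m handwheel '[{"dx":0,"dy":0,"dz":0,"twist":0,"gripper":0.25},{"dx":0,"dy":0,"dz":0,"twist":0,"gripper":0.25},{"dx":0,"dy":0,"dz":0,"twist":0,"gripper":0.25},{"dx":0,"dy":0,"dz":0,"twist":0,"gripper":0.25},{"dx":0,"dy":0,"dz":0,"twist":0,"gripper":0.25},{"dx":0,"dy":0,"dz":0,"twist":0,"gripper":0.25},{"dx":0,"dy":0,"dz":0,"twist":0,"gripper":0.25}]' && python3 -m handwheel '[{"dx":0,"dy":0,"dz":0,"twist":0,"gripper":0.5},{"dx":0,"dy":0,"dz":0,"twist":0,"gripper":0.5},{"dx":0,"dy":0,"dz":0,"twist":0,"gripper":0.5},{"dx":0,"dy":0,"dz":0,"twist":0.12,"gripper":0.5},{"dx":0,"dy":0,"dz":0,"twist":0.12,"gripper":0.5},{"dx":0,"dy":0,"dz":0,"twist":0.12,"gripper":0.5},{"dx":0,"dy":0,"dz":0,"twist":0.12,"gripper":0.5},{"dx":0,"dy":0,"dz":0,"twist":0.12,"gripper":0.5}]' && python3 -m handwheel '[{"dx":0,"dy":0,"dz":0,"twist":0.12,"gripper":0.5},{"dx":0,"dy":0,"dz":0,"twist":0.12,"gripper":0.5},{"dx":0,"dy":0,"dz":0,"twist":0.12,"gripper":0.5},{"dx":0,"dy":0,"dz":0,"twist":0.12,"gripper":0.5},{"dx":0,"dy":0,"dz":0,"twist":0.12,"gripper":0.5},{"dx":0,"dy":0,"dz":0,"twist":0.12,"gripper":0.5},{"dx":0,"dy":0,"dz":0,"twist":0.12,"gripper":0.5},{"dx":0,"dy":0,"dz":0,"twist":0.12,"gripper":0.5}]' && python3 -m handwheel '[{"dx":0,"dy":0,"dz":0,"twist":0.01,"gripper":0.4},{"dx":0,"dy":0,"dz":0,"twist":0,"gripper":0.32},{"dx":0,"dy":0,"dz":0,"twist":0,"gripper":0.25},{"dx":0,"dy":0,"dz":0,"twist":0,"gripper":0.25},{"dx":0,"dy":0,"dz":0,"twist":0,"gripper":0.25},{"dx":0,"dy":0,"dz":0,"twist":0,"gripper":0.25},{"dx":0,"dy":0,"dz":0,"twist":0,"gripper":0.25},{"dx":0,"dy":0,"dz":0,"twist":0,"gripper":0.25}]' 5
```

```text
clock: 3.1
ee_pos: [496.9, -190.7, 21.5]
orientation: [-0.0, 1.0, -0.0, 0.0]
ft_force: [-0.3, 1.7, 3.0]
gripper_width: 26.1
gripper_force: 4.0
clock: 3.77
ee_pos: [496.8, -190.8, 21.4]
orientation: [0.0, 0.954, 0.298, -0.0]
ft_force: [-0.5, -0.1, -1.1]
gripper_width: 47.0
gripper_force: 0.0
clock: 4.43
ee_pos: [496.8, -190.9, 21.4]
orientation: [-0.0, 0.709, 0.705, -0.0]
ft_force: [0.7, -0.2, -0.2]
gripper_width: 47.0
gripper_force: 0.0
clock: 5.1
ee_pos: [496.9, -190.7, 21.5]
orientation: [-0.0, 0.708, 0.707, -0.0]
ft_force: [0.3, -0.7, -0.7]
gripper_width: 25.9
gripper_force: 5.0
```

```bash
python3 -m handwheel '[{"dx":0,"dy":0,"dz":0,"twist":0,"gripper":0.2},{"dx":0,"dy":0,"dz":1,"twist":0,"gripper":0.2},{"dx":0,"dy":0,"dz":3,"twist":0,"gripper":0.2},{"dx":0,"dy":0,"dz":3.5,"twist":0,"gripper":0.2},{"dx":0,"dy":0,"dz":3.5,"twist":0,"gripper":0.2},{"dx":0.2,"dy":2,"dz":2,"twist":0,"gripper":0.2},{"dx":0.3,"dy":3,"dz":0,"twist":0,"gripper":0.2},{"dx":0.3,"dy":3,"dz":0,"twist":0,"gripper":0.2}]' 15 && python3 -m handwheel '[{"dx":0.4,"dy":3,"dz":0,"twist":0,"gripper":0.2},{"dx":0.4,"dy":3,"dz":0,"twist":0,"gripper":0.2},{"dx":0.4,"dy":3,"dz":0,"twist":0,"gripper":0.2},{"dx":0.3,"dy":3,"dz":0,"twist":0,"gripper":0.2},{"dx":0.1,"dy":1.5,"dz":0,"twist":0,"gripper":0.2},{"dx":0,"dy":0,"dz":0,"twist":0,"gripper":0.2},{"dx":0,"dy":0,"dz":0,"twist":0,"gripper":0.2}]' && python3 - <<'E'
from h import *
import pickle
print(telemetry.state()['ee_pos'])
a=np.zeros((600,800,3),np.uint8)
for n,x in(('top',0),('side',400)):
    c=shot(n); pickle.dump(c,open(n+'1.pkl','wb')); e=telemetry.state()['ee_pos']
    u=proj(c,[e+[0,0,-21.5],[520.8,24.4,108],[520.8,24.4,40]]).round(1); print(n,u.tolist())
    x0,y0=int(u[1,0])-25,int(u[1,1])-37; print(x0,y0)
    a[:,x:x+400]=cv2.resize(c['img'][y0:y0+75,x0:x0+50,::-1],(400,600),interpolation=cv2.INTER_CUBIC)
cv2.imwrite('pics/c2.png',a)
E
```

```text
clock: 5.77
ee_pos: [505.6, -110.6, 153.8]
orientation: [0.002, 0.708, 0.706, 0.001]
ft_force: [-0.2, 0.9, -0.7]
gripper_width: 25.7
gripper_force: 15.0
clock: 6.35
ee_pos: [520.8, 25.0, 152.0]
orientation: [0.0, 0.707, 0.707, 0.0]
ft_force: [-1.0, -1.2, -0.8]
gripper_width: 25.7
gripper_force: 15.0
[520.7698343   25.00576519 152.03505002]
top [[315.3, 218.2], [315.2, 221.4], [315.4, 230.8]]
290 184
side [[331.7, 220.6], [331.7, 227.2], [331.9, 247.2]]
306 190
```

View pics/c2.png

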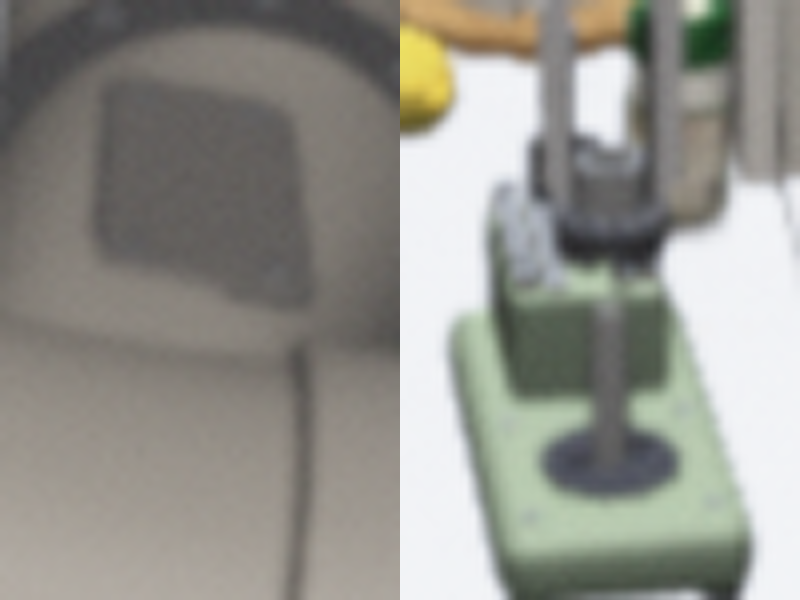

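```bash
python3 - <<'E'
import pickle,numpy as np
s=pickle.load(open('side1.pkl','rb'));im=s['img'].astype(int)
for r in list(range(214,222))+list(range(228,242)): print(r,im[r,322:345].sum(1)//3, )
print([ (r,im[r,322:345,1].tolist()) for r in (246,248)])
E
```

```text
214 [128  87  94 117 123  97  86  89  94  99  99  99  95  83  73  85 113 128
 137 134 134 130 114]
215 [152 132 120 120 118  99  85  89  95  97  97  95  92  86  83  92 110 119
 129 127 128 125 111]
216 [173 165 145 119 111  97  90  94  99  99  97  99  98  93  98 104 105 102
 110 113 114 112 110]
217 [178 176 149 110  92  96  95  93 104 107  97 100 105 101 102 100  87  81
  94 104 107 112 131]
218 [174 174 156 103  72  81  84  86  95 101  91  92 100  93  84  77  71  89
 120 136 148 158 180]
219 [160 169 160 103  61  57  66  68  74  80  75  72  72  69  61  57  68 124
 175 192 201 207 220]
220 [156 167 163 106  56  46  46  50  51  57  54  54  51  49  45  44  88 178
 220 230 231 232 236]
221 [159 169 168 123  75  50  46  48  52  55  58  51  48  43  47  60 122 211
 237 240 241 241 241]
228 [112 108 105 103 102  99  97  98 116 132 132 115  97  93  92  92  89 126
 185 230 241 243 243]
229 [ 91  91  90  88  88  86  86  86 101 119 121 109  92  86  85  85  87 112
 161 211 237 242 242]
230 [ 88  88  84  86  86  85  83  82  95 105 107 100  87  84  84  85  88 113
 150 194 232 240 241]
231 [ 82  8
[... 597 characters left out ...]
83  81  81  82  78  77  88  95 101  93  82  77  85  88  98 138
 172 183 179 198 232]
238 [ 84  84  83  88  86  86  83  81  90  97  98  95  88  98 108 113 125 155
 181 185 180 186 219]
239 [105 108 105 111 115 115 111 104  98  97  98  96 109 133 152 156 162 177
 181 186 182 176 201]
240 [149 150 151 156 157 155 152 136 110 101 100  99 121 164 177 181 183 185
 179 181 182 176 196]
241 [179 180 180 181 180 180 175 150 117 101  98 102 126 164 184 186 188 183
 177 179 182 180 185]
[(246, [193, 163, 119, 91, 82, 80, 77, 76, 85, 93, 94, 89, 76, 75, 76, 84, 90, 103, 139, 181, 199, 202, 201]), (248, [193, 157, 107, 87, 80, 74, 75, 78, 87, 89, 90, 85, 86, 88, 88, 85, 85, 91, 125, 181, 199, 201, 201])]
```

```bash
python3 -m handwheel '[{"dx":0,"dy":-0.05,"dz":-1.5,"twist":0,"gripper":0.2},{"dx":0,"dy":0,"dz":-0.4,"twist":0,"gripper":0.2},{"dx":0,"dy":0,"dz":-0.2,"twist":0,"gripper":0.2},{"dx":0,"dy":0,"dz":-0.2,"twist":0,"gripper":0.2},{"dx":0,"dy":0,"dz":-0.2,"twist":0,"gripper":0.2},{"dx":0,"dy":0,"dz":-0.1,"twist":0,"gripper":0.2}]'; python3 -m handwheel '[{"dx":0,"dy":0,"dz":-0.2,"twist":0,"gripper":0.2},{"dx":0,"dy":0,"dz":-0.2,"twist":0,"gripper":0.2},{"dx":0,"dy":0,"dz":0,"twist":0,"gripper":0.2}]'
```

```text
clock: 6.95
ee_pos: [521.0, 23.6, 125.6]
orientation: [0.0, 0.708, 0.707, 0.0]
ft_force: [0.3, 0.6, -0.8]
gripper_width: 25.7
gripper_force: 15.0
clock: 7.2
ee_pos: [520.7, 24.1, 121.2]
orientation: [-0.0, 0.707, 0.707, 0.0]
ft_force: [0.3, 3.5, -1.9]
gripper_width: 26.0
gripper_force: 15.0
```

```bash
python3 -m handwheel '[{"dx":0,"dy":0.1,"dz":0,"twist":0,"gripper":0.2},{"dx":0,"dy":0,"dz":0,"twist":0,"gripper":0.2}]'; python3 -m handwheel '[{"dx":0,"dy":0.05,"dz":-0.5,"twist":0,"gripper":0.2},{"dx":0,"dy":0,"dz":-0.5,"twist":0,"gripper":0.2},{"dx":0,"dy":0,"dz":0,"twist":0,"gripper":0.2}]'
```

```text
clock: 7.37
ee_pos: [520.7, 24.9, 121.4]
orientation: [-0.0, 0.707, 0.707, -0.0]
ft_force: [-1.3, 0.5, -1.3]
gripper_width: 25.9
gripper_force: 15.0
clock: 7.62
ee_pos: [520.4, 25.5, 110.4]
orientation: [-0.0, 0.707, 0.707, -0.0]
ft_force: [-0.3, 1.9, -2.5]
gripper_width: 25.6
gripper_force: 15.0
```

```bash
python3 -m handwheel '[{"dx":0,"dy":0.05,"dz":-0.8,"twist":0,"gripper":0.2},{"dx":0,"dy":0,"dz":-0.8,"twist":0,"gripper":0.2},{"dx":0,"dy":0,"dz":0,"twist":0,"gripper":0.2}]'; python3 -m handwheel '[{"dx":0,"dy":0,"dz":-0.8,"twist":0,"gripper":0.2},{"dx":0,"dy":0,"dz":-0.8,"twist":0,"gripper":0.2},{"dx":0,"dy":0,"dz":-0.4,"twist":0,"gripper":0.2},{"dx":0,"dy":0,"dz":0,"twist":0,"gripper":0.2}]'
```

```text
clock: 7.87
ee_pos: [520.1, 25.7, 93.7]
orientation: [-0.001, 0.707, 0.707, -0.001]
ft_force: [-1.2, 1.6, -1.9]
gripper_width: 25.6
gripper_force: 15.0
clock: 8.2
ee_pos: [520.3, 25.9, 74.4]
orientation: [-0.001, 0.707, 0.707, -0.0]
ft_force: [-2.3, 3.9, -2.9]
gripper_width: 25.9
gripper_force: 15.0
```

```bash
python3 -m handwheel '[{"dx":-0.08,"dy":0.1,"dz":-0.2,"twist":0,"gripper":0.2},{"dx":0,"dy":0,"dz":-0.2,"twist":0,"gripper":0.2},{"dx":0,"dy":0,"dz":0,"twist":0,"gripper":0.2}]'; python3 -m handwheel '[{"dx":0,"dy":0,"dz":-0.2,"twist":0,"gripper":0.2},{"dx":0,"dy":0,"dz":-0.1,"twist":0,"gripper":0.2},{"dx":0,"dy":0,"dz":0,"twist":0,"gripper":0.2}]';python3 -m handwheel '[{"dx":0,"dy":0,"dz":-0.1,"twist":0,"gripper":0.2},{"dx":0,"dy":0,"dz":0,"twist":0,"gripper":0.2}]'
```

```text
clock: 8.45
ee_pos: [520.2, 26.4, 71.4]
orientation: [0.0, 0.708, 0.707, -0.0]
ft_force: [0.3, 0.3, -1.1]
gripper_width: 26.1
gripper_force: 15.0
clock: 8.7
ee_pos: [520.1, 26.6, 68.4]
orientation: [0.0, 0.708, 0.707, -0.0]
ft_force: [-1.1, -0.5, -2.1]
gripper_width: 25.8
gripper_force: 15.0
clock: 8.87
ee_pos: [520.1, 26.7, 67.4]
orientation: [0.0, 0.708, 0.707, 0.0]
ft_force: [1.1, -0.1, -0.3]
gripper_width: 25.8
gripper_force: 15.0
```

```bash
for i in 1 ; do python3 -m handwheel '[{"dx":0,"dy":0,"dz":-0.1,"twist":0,"gripper":0.2},{"dx":0,"dy":0,"dz":0,"twist":0,"gripper":0.2}]'; done; python3 -m handwheel '[{"dx":0,"dy":0,"dz":-0.05,"twist":0,"gripper":0.2},{"dx":0,"dy":0,"dz":0,"twist":0,"gripper":0.2}]'
```

```text
clock: 9.03
ee_pos: [520.4, 26.7, 67.1]
orientation: [0.0, 0.708, 0.707, 0.0]
ft_force: [-3.5, -1.9, 12.1]
gripper_width: 26.1
gripper_force: 15.0
clock: 9.2
ee_pos: [520.5, 26.7, 66.9]
orientation: [0.0, 0.708, 0.707, 0.0]
ft_force: [-5.5, -1.1, 18.7]
gripper_width: 25.6
gripper_force: 15.0
```

```bash
python3 -m handwheel '[{"dx":0,"dy":0,"dz":0.08,"twist":0,"gripper":0.2},{"dx":0,"dy":0,"dz":0,"twist":0.04,"gripper":0.2},{"dx":0,"dy":0,"dz":0,"twist":0.04,"gripper":0.2},{"dx":0,"dy":0,"dz":0,"twist":0,"gripper":0.2}]' 12; python3 -m handwheel '[{"dx":0,"dy":0,"dz":0,"twist":0.04,"gripper":0.2},{"dx":0,"dy":0,"dz":0,"twist":0.04,"gripper":0.2},{"dx":0,"dy":0,"dz":0,"twist":0,"gripper":0.2}]';  python3 -m handwheel '[{"dx":0,"dy":0,"dz":0,"twist":0.04,"gripper":0.2},{"dx":0,"dy":0,"dz":0,"twist":0.04,"gripper":0.2},{"dx":0,"dy":0,"dz":0,"twist":0,"gripper":0.2}]'; python3 -c "
from h import *; s=telemetry.state(); print(s['joint_pos'].round(2),s['wrist_torque'])"
```

```text
clock: 9.53
ee_pos: [520.5, 26.6, 67.1]
orientation: [0.0, 0.678, 0.735, 0.0]
ft_force: [1.1, -1.2, 6.6]
gripper_width: 25.8
gripper_force: 12.0
clock: 9.78
ee_pos: [520.6, 26.8, 67.2]
orientation: [0.0, 0.648, 0.762, 0.0]
ft_force: [-0.6, -0.6, 6.2]
gripper_width: 26.1
gripper_force: 12.0
clock: 10.03
ee_pos: [520.6, 26.9, 67.2]
orientation: [0.0, 0.617, 0.787, 0.0]
ft_force: [0.2, -0.0, 5.4]
gripper_width: 25.9
gripper_force: 12.0
[ 0.37  0.43 -0.66  2.04  0.37  0.79 -0.27] [-0.03276311 -0.13724116  0.00439472]
```

```bash
for k in 1; do python3 -m handwheel '[{"dx":0,"dy":0,"dz":0,"twist":0.04,"gripper":0.2},{"dx":0,"dy":0,"dz":0,"twist":0.04,"gripper":0.2},{"dx":0,"dy":0,"dz":0,"twist":0,"gripper":0.2}]'; python3 -m handwheel '[{"dx":0,"dy":0,"dz":0,"twist":0.04,"gripper":0.2},{"dx":0,"dy":0,"dz":0,"twist":0.04,"gripper":0.2},{"dx":0,"dy":0,"dz":0,"twist":0,"gripper":0.2}]';  python3 -m handwheel '[{"dx":0,"dy":0,"dz":0,"twist":0.04,"gripper":0.2},{"dx":0,"dy":0,"dz":0,"twist":0.04,"gripper":0.2},{"dx":0,"dy":0,"dz":0,"twist":0,"gripper":0.2}]'; done | grep -E "ee_pos|ft|orien"
```

```text
ee_pos: [520.5, 26.9, 67.1]
orientation: [0.0, 0.585, 0.811, 0.0]
ft_force: [-0.1, -0.1, 5.4]
ee_pos: [520.6, 26.9, 67.1]
orientation: [0.0, 0.552, 0.834, 0.0]
ft_force: [0.6, 0.1, 6.7]
ee_pos: [520.5, 26.9, 67.0]
orientation: [0.0, 0.519, 0.855, 0.0]
ft_force: [0.6, -0.4, 5.4]
```

```bash
for k in 1; do python3 -m handwheel '[{"dx":0,"dy":0,"dz":0,"twist":0.04,"gripper":0.2},{"dx":0,"dy":0,"dz":0,"twist":0.04,"gripper":0.2},{"dx":0,"dy":0,"dz":0,"twist":0,"gripper":0.2}]'; python3 -m handwheel '[{"dx":0,"dy":0,"dz":0,"twist":0.04,"gripper":0.2},{"dx":0,"dy":0,"dz":0,"twist":0.04,"gripper":0.2},{"dx":0,"dy":0,"dz":0,"twist":0,"gripper":0.2}]';  python3 -m handwheel '[{"dx":0,"dy":0,"dz":0,"twist":0.04,"gripper":0.2},{"dx":0,"dy":0,"dz":0,"twist":0.04,"gripper":0.2},{"dx":0,"dy":0,"dz":0,"twist":0,"gripper":0.2}]'; done | grep -E "ee_pos|ft|orien"
```

```text
ee_pos: [520.4, 26.7, 66.9]
orientation: [0.0, 0.485, 0.875, 0.0]
ft_force: [0.3, -0.6, 4.5]
ee_pos: [520.1, 26.7, 66.7]
orientation: [-0.0, 0.45, 0.893, 0.0]
ft_force: [0.1, -0.2, -0.4]
ee_pos: [519.6, 26.8, 66.4]
orientation: [-0.0, 0.414, 0.91, -0.0]
ft_force: [-0.9, 0.7, -0.5]
```

```bash
python3 -m handwheel '[{"dx":0,"dy":0,"dz":-0.05,"twist":-0.04,"gripper":0.2},{"dx":0,"dy":0,"dz":0,"twist":0,"gripper":0.2}]'; python3 -m handwheel '[{"dx":0,"dy":0,"dz":-0.1,"twist":0,"gripper":0.2},{"dx":0,"dy":0,"dz":0,"twist":0,"gripper":0.2}]'; python3 -c "
from h import *; s=telemetry.state(); print(s['wrist_torque'])"
```

```text
clock: 11.7
ee_pos: [519.7, 26.7, 66.0]
orientation: [-0.0, 0.434, 0.901, -0.0]
ft_force: [0.2, -0.0, -0.9]
gripper_width: 26.1
gripper_force: 12.0
clock: 11.87
ee_pos: [519.8, 26.8, 65.0]
orientation: [-0.0, 0.431, 0.902, -0.0]
ft_force: [0.6, -0.1, -1.3]
gripper_width: 25.9
gripper_force: 12.0
[ 0.05183554 -0.08933796  0.05648126]
```

```bash
python3 -m handwheel '[{"dx":0,"dy":0,"dz":-0.1,"twist":0,"gripper":0.2},{"dx":0,"dy":0,"dz":-0.1,"twist":0,"gripper":0.2},{"dx":0,"dy":0,"dz":0,"twist":0,"gripper":0.2}]'; python3 -m handwheel '[{"dx":0,"dy":0,"dz":-0.1,"twist":0,"gripper":0.2},{"dx":0,"dy":0,"dz":0,"twist":0,"gripper":0.2}]'; python3 -m handwheel '[{"dx":0,"dy":0,"dz":-0.1,"twist":0,"gripper":0.2},{"dx":0,"dy":0,"dz":0,"twist":0,"gripper":0.2}]'
```

```text
clock: 12.12
ee_pos: [519.9, 26.7, 63.0]
orientation: [-0.0, 0.431, 0.902, -0.0]
ft_force: [-0.3, -0.6, -0.1]
gripper_width: 25.6
gripper_force: 12.0
clock: 12.28
ee_pos: [520.0, 26.7, 62.1]
orientation: [-0.0, 0.431, 0.902, -0.0]
ft_force: [0.5, 0.2, -1.0]
gripper_width: 25.8
gripper_force: 12.0
clock: 12.45
ee_pos: [520.0, 26.7, 61.3]
orientation: [0.0, 0.431, 0.902, -0.0]
ft_force: [-1.2, -0.3, 2.6]
gripper_width: 25.9
gripper_force: 12.0
```

```bash
python3 -m handwheel '[{"dx":0,"dy":0,"dz":-0.04,"twist":0,"gripper":0.2},{"dx":0,"dy":0,"dz":0,"twist":0,"gripper":0.2}]'; python3 -m handwheel '[{"dx":0,"dy":0,"dz":0.06,"twist":0,"gripper":0.3},{"dx":0,"dy":0,"dz":0,"twist":0,"gripper":0.42},{"dx":0,"dy":0,"dz":0,"twist":0,"gripper":0.42},{"dx":0,"dy":0,"dz":0,"twist":0,"gripper":0.42},{"dx":0,"dy":0,"dz":2,"twist":0,"gripper":0.42},{"dx":0,"dy":0,"dz":4,"twist":0,"gripper":0.42},{"dx":0,"dy":0,"dz":4,"twist":0,"gripper":0.42},{"dx":0,"dy":0,"dz":3.9,"twist":0,"gripper":0.42}]'; python3 -m handwheel '[{"dx":-0.75,"dy":-4,"dz":0,"twist":0,"gripper":0.6},{"dx":-0.75,"dy":-4,"dz":0,"twist":0,"gripper":0.6},{"dx":-0.75,"dy":-4,"dz":0,"twist":0,"gripper":0.6},{"dx":-0.75,"dy":-4,"dz":0,"twist":0,"gripper":0.6},{"dx":-0.75,"dy":-4,"dz":0,"twist":0,"gripper":0.6},{"dx":-0.75,"dy":-4,"dz":0,"twist":0,"gripper":0.6},{"dx":-0.75,"dy":-4,"dz":0,"twist":0,"gripper":0.6},{"dx":-0.75,"dy":-4,"dz":0,"twist":0,"gripper":0.6}]';  python3 -m handwheel '[{"dx":-0.4,"dy":-2.7,"dz":0,"twist":0,"gripper":0.6},{"dx":0,"dy":0,"dz":0,"twist":0,"gripper":0.6},{"dx":0,"dy":0,"dz":0,"twist":0,"gripper":0.6}]'
python3 - <<'E'
from h import *
import pickle
a=np.zeros((600,800,3),np.uint8)
for n,x,o in(('top',0,(290,200)),('side',400,(306,200))):
    c=shot(n); pickle.dump(c,open(n+'2.pkl','wb'))
    a[:,x:x+400]=cv2.resize(c['img'][o[1]:o[1]+60,o[0]:o[0]+40,::-1],(400,600),interpolation=cv2.INTER_CUBIC)
    for z in (77,83): print(n,z,proj(c,[[520,26.7,z]]).round(1))
    print('washer',proj(c,[[456,-320.6,4]]).round(1))
cv2.imwrite('pics/c3.png',a)
c=pickle.load(open('side0.pkl','rb')); print('mug',onz(c,(289,366),28),'beaker',onz(c,(339,352),41),telemetry.state()['joint_pos'])
E
```

```text
clock: 12.62
ee_pos: [520.1, 26.6, 61.2]
orientation: [0.0, 0.431, 0.902, -0.0]
ft_force: [-2.7, -0.7, 8.9]
gripper_width: 25.6
gripper_force: 12.0
clock: 13.28
ee_pos: [519.5, 27.2, 202.0]
orientation: [-0.001, 0.431, 0.902, 0.0]
ft_force: [0.9, -0.5, 0.7]
gripper_width: 39.5
gripper_force: 0.0
clock: 13.95
ee_pos: [459.2, -295.3, 200.6]
orientation: [0.0, 0.431, 0.902, -0.0]
ft_force: [0.5, -0.6, 0.3]
gripper_width: 56.4
gripper_force: 0.0
clock: 14.2
ee_pos: [455.4, -321.7, 200.0]
orientation: [-0.0, 0.433, 0.902, 0.0]
ft_force: [0.5, 0.9, -0.5]
gripper_width: 56.4
gripper_force: 0.0
top 77 [[314.5 225.8]]
top 83 [[314.4 224.9]]
washer [[417.4 291.8]]
side 77 [[331.4 236. ]]
side 83 [[331.4 234.3]]
washer [[315.8 335.8]]
mug [ 393.45051835 -439.22017791   28.        ] beaker [ 502.88857965 -418.33351922   41.        ] [ 1.06210947  0.30903567 -0.68098651  1.845085    0.22028631  1.06407425
  0.97617338]
```

View pics/c3.png

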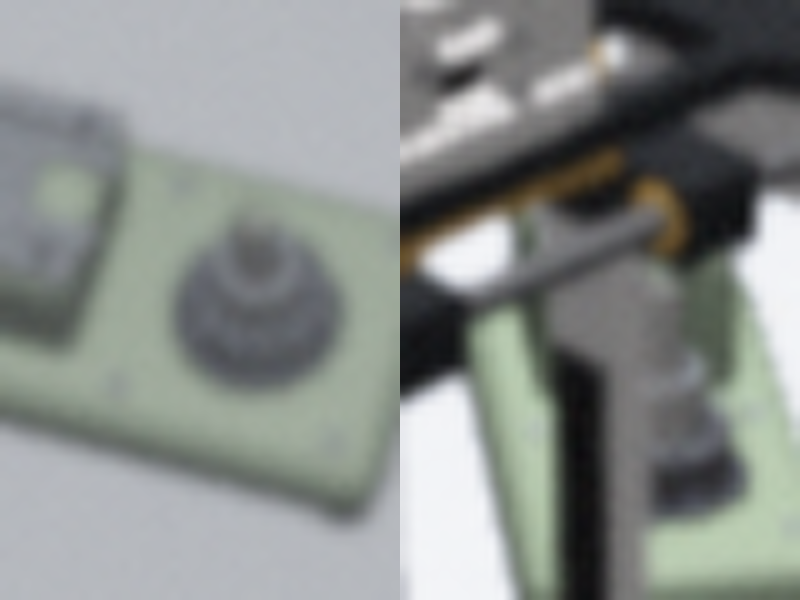

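The top view shows the burr on the thrust face, shaft through it (hub top about (316,226), prediction for home (314.5,225.8)). The force drop and the 6 mm descent confirm it is home. Now the washer.

```bash
python3 -m handwheel '[{"dx":0.1,"dy":0.1,"dz":-4,"twist":0,"gripper":0.6},{"dx":0,"dy":0,"dz":-4,"twist":0,"gripper":0.6},{"dx":0,"dy":0,"dz":-4,"twist":0,"gripper":0.6},{"dx":0,"dy":0,"dz":-4,"twist":0,"gripper":0.6},{"dx":0,"dy":0,"dz":-2.5,"twist":0,"gripper":0.6},{"dx":0,"dy":0,"dz":-0.8,"twist":0,"gripper":0.6},{"dx":0,"dy":0,"dz":-0.4,"twist":0,"gripper":0.6},{"dx":0,"dy":0,"dz":0,"twist":0,"gripper":0.6}]' 4; python3 -m handwheel '[{"dx":0,"dy":0,"dz":0,"twist":0,"gripper":0.5},{"dx":0,"dy":0,"dz":0,"twist":0,"gripper":0.42},{"dx":0,"dy":0,"dz":0,"twist":0,"gripper":0.38},{"dx":0,"dy":0,"dz":0,"twist":0,"gripper":0.34},{"dx":0,"dy":0,"dz":0,"twist":0,"gripper":0.34},{"dx":0,"dy":0,"dz":0,"twist":0,"gripper":0.34},{"dx":0,"dy":0,"dz":0,"twist":0,"gripper":0.34},{"dx":0,"dy":0,"dz":0,"twist":0,"gripper":0.34}]'
```

```text
clock: 14.97
ee_pos: [457.8, -318.6, 4.0]
orientation: [0.0, 0.431, 0.902, 0.0]
ft_force: [-0.0, -0.4, -0.8]
gripper_width: 56.6
gripper_force: 0.0
clock: 15.63
ee_pos: [457.5, -319.8, 4.2]
orientation: [0.001, 0.431, 0.902, -0.0]
ft_force: [-0.2, -1.1, 6.3]
gripper_width: 33.5
gripper_force: 4.0
```

```bash
python3 -m handwheel '[{"dx":0,"dy":0,"dz":0,"twist":0,"gripper":0.52},{"dx":0,"dy":0,"dz":0,"twist":0,"gripper":0.52},{"dx":0,"dy":0,"dz":-0.15,"twist":0,"gripper":0.52},{"dx":0,"dy":0,"dz":0,"twist":-0.12,"gripper":0.52},{"dx":0,"dy":0,"dz":0,"twist":-0.12,"gripper":0.52},{"dx":0,"dy":0,"dz":0,"twist":-0.12,"gripper":0.52},{"dx":0,"dy":0,"dz":0,"twist":-0.12,"gripper":0.52},{"dx":0,"dy":0,"dz":0,"twist":-0.12,"gripper":0.52}]' && python3 -m handwheel '[{"dx":0,"dy":0,"dz":0,"twist":-0.12,"gripper":0.52},{"dx":0,"dy":0,"dz":0,"twist":-0.12,"gripper":0.52},{"dx":0,"dy":0,"dz":0,"twist":-0.12,"gripper":0.52},{"dx":0,"dy":0,"dz":0,"twist":-0.12,"gripper":0.52},{"dx":0,"dy":0,"dz":0,"twist":-0.12,"gripper":0.52},{"dx":0,"dy":0,"dz":0,"twist":-0.12,"gripper":0.52},{"dx":0,"dy":0,"dz":0,"twist":-0.12,"gripper":0.52},{"dx":0,"dy":0,"dz":0,"twist":-0.12,"gripper":0.52}]' && python3 -m handwheel '[{"dx":0,"dy":0,"dz":0,"twist":0,"gripper":0.42},{"dx":0,"dy":0,"dz":0,"twist":0,"gripper":0.38},{"dx":0,"dy":0,"dz":0,"twist":0,"gripper":0.34},{"dx":0,"dy":0,"dz":0,"twist":0,"gripper":0.34},{"dx":0,"dy":0,"dz":0,"twist":0,"gripper":0.34},{"dx":0,"dy":0,"dz":0,"twist":0,"gripper":0.34},{"dx":0,"dy":0,"dz":0,"twist":0,"gripper":0.3},{"dx":0,"dy":0,"dz":0,"twist":0,"gripper":0.3}]' 8
```

```text
clock: 16.3
ee_pos: [456.9, -319.2, 1.8]
orientation: [-0.0, 0.681, 0.732, 0.0]
ft_force: [0.5, 0.3, 0.4]
gripper_width: 48.8
gripper_force: 0.0
clock: 16.97
ee_pos: [457.0, -319.1, 1.8]
orientation: [-0.0, 0.942, 0.335, -0.0]
ft_force: [0.1, 0.3, -0.4]
gripper_width: 48.7
gripper_force: 0.0
clock: 17.63
ee_pos: [457.0, -319.3, 2.0]
orientation: [-0.0, 0.941, 0.338, 0.0]
ft_force: [0.9, -0.2, -0.6]
gripper_width: 33.5
gripper_force: 8.0
```

```bash
python3 -m handwheel '[{"dx":0,"dy":0,"dz":1,"twist":0,"gripper":0.28},{"dx":0,"dy":0,"dz":3,"twist":0,"gripper":0.28},{"dx":0,"dy":0,"dz":3.5,"twist":0,"gripper":0.28},{"dx":0,"dy":0,"dz":3.5,"twist":0,"gripper":0.28},{"dx":0.3,"dy":1.6,"dz":1.5,"twist":0,"gripper":0.28}]' 12 && python3 -m handwheel '[{"dx":0.7,"dy":3.8,"dz":0,"twist":0.11,"gripper":0.28},{"dx":0.7,"dy":3.8,"dz":0,"twist":0.11,"gripper":0.28},{"dx":0.7,"dy":3.8,"dz":0,"twist":0.11,"gripper":0.28},{"dx":0.7,"dy":3.8,"dz":0,"twist":0.11,"gripper":0.28},{"dx":0.7,"dy":3.8,"dz":0,"twist":0.11,"gripper":0.28},{"dx":0.7,"dy":3.8,"dz":0,"twist":0.11,"gripper":0.28},{"dx":0.7,"dy":3.8,"dz":0,"twist":0.11,"gripper":0.28},{"dx":0.7,"dy":3.8,"dz":0,"twist":0.11,"gripper":0.28}]' && python3 -m handwheel '[{"dx":0.4,"dy":2.6,"dz":0,"twist":0,"gripper":0.28},{"dx":0,"dy":0,"dz":0,"twist":0,"gripper":0.28},{"dx":0,"dy":0,"dz":0,"twist":0,"gripper":0.28},{"dx":0,"dy":0,"dz":0,"twist":0,"gripper":0.28}]'
```

```text
clock: 18.05
ee_pos: [460.7, -306.3, 131.9]
orientation: [0.002, 0.942, 0.337, 0.001]
ft_force: [0.5, -0.4, -0.8]
gripper_width: 33.5
gripper_force: 12.0
clock: 18.72
ee_pos: [516.1, 2.5, 128.0]
orientation: [0.001, 0.706, 0.709, 0.0]
ft_force: [2.4, -1.0, -0.4]
gripper_width: 33.1
gripper_force: 12.0
clock: 19.05
ee_pos: [519.9, 26.1, 127.3]
orientation: [0.0, 0.708, 0.707, -0.0]
ft_force: [0.1, 0.2, 0.6]
gripper_width: 33.0
gripper_force: 12.0
```

```bash
python3 -m handwheel '[{"dx":0,"dy":0.05,"dz":-1.3,"twist":0,"gripper":0.28},{"dx":0,"dy":0,"dz":-0.3,"twist":0,"gripper":0.28},{"dx":0,"dy":0,"dz":-0.2,"twist":0,"gripper":0.28},{"dx":0,"dy":0,"dz":-0.2,"twist":0,"gripper":0.28},{"dx":0,"dy":0,"dz":0,"twist":0,"gripper":0.28}]';python3 -m handwheel '[{"dx":0,"dy":0,"dz":-0.3,"twist":0,"gripper":0.28},{"dx":0,"dy":0,"dz":-0.3,"twist":0,"gripper":0.28},{"dx":0,"dy":0,"dz":0,"twist":0,"gripper":0.28}]'
```

```text
clock: 19.47
ee_pos: [520.0, 26.7, 106.9]
orientation: [-0.0, 0.708, 0.706, -0.0]
ft_force: [-0.4, 0.2, 0.8]
gripper_width: 33.1
gripper_force: 12.0
clock: 19.72
ee_pos: [519.8, 27.1, 100.5]
orientation: [-0.0, 0.708, 0.707, -0.0]
ft_force: [0.9, -0.3, -0.5]
gripper_width: 33.0
gripper_force: 12.0
```

Smooth over the shaft. Continue to the hub (TCP about 79 expected).

```bash
python3 -m handwheel '[{"dx":0,"dy":0,"dz":-0.6,"twist":0,"gripper":0.28},{"dx":0,"dy":0,"dz":-0.6,"twist":0,"gripper":0.28},{"dx":0,"dy":0,"dz":-0.4,"twist":0,"gripper":0.28},{"dx":0,"dy":0,"dz":0,"twist":0,"gripper":0.28}]';python3 -m handwheel '[{"dx":0,"dy":0,"dz":-0.2,"twist":0,"gripper":0.28},{"dx":0,"dy":0,"dz":-0.15,"twist":0,"gripper":0.28},{"dx":0,"dy":0,"dz":0,"twist":0,"gripper":0.28}]';python3 -m handwheel '[{"dx":0,"dy":0,"dz":-0.1,"twist":0,"gripper":0.28},{"dx":0,"dy":0,"dz":0,"twist":0,"gripper":0.28}]'
```

```text
clock: 20.05
ee_pos: [519.4, 27.2, 83.8]
orientation: [-0.001, 0.707, 0.707, -0.001]
ft_force: [-0.0, 0.6, -0.6]
gripper_width: 33.2
gripper_force: 12.0
clock: 20.3
ee_pos: [520.0, 27.3, 81.3]
orientation: [-0.0, 0.707, 0.707, -0.0]
ft_force: [-0.0, -0.1, -1.2]
gripper_width: 32.9
gripper_force: 12.0
clock: 20.47
ee_pos: [520.1, 27.3, 80.4]
orientation: [0.0, 0.707, 0.707, 0.0]
ft_force: [-0.4, 0.3, -0.6]
gripper_width: 33.1
gripper_force: 12.0
```

```bash
python3 -m handwheel '[{"dx":0,"dy":0,"dz":-0.1,"twist":0,"gripper":0.28},{"dx":0,"dy":0,"dz":0,"twist":0,"gripper":0.28}]';python3 -m handwheel '[{"dx":0,"dy":0,"dz":-0.05,"twist":0,"gripper":0.28},{"dx":0,"dy":0,"dz":0,"twist":0,"gripper":0.28}]';python3 -m handwheel '[{"dx":0,"dy":0,"dz":-0.03,"twist":0,"gripper":0.28},{"dx":0,"dy":0,"dz":0,"twist":0,"gripper":0.28}]'
```

```text
clock: 20.63
ee_pos: [520.1, 27.2, 79.4]
orientation: [-0.0, 0.707, 0.707, 0.0]
ft_force: [-0.1, 0.1, -0.6]
gripper_width: 32.9
gripper_force: 12.0
clock: 20.8
ee_pos: [520.1, 27.2, 78.9]
orientation: [-0.0, 0.708, 0.707, -0.0]
ft_force: [0.6, -0.2, 0.2]
gripper_width: 32.8
gripper_force: 12.0
clock: 20.97
ee_pos: [520.1, 27.3, 78.8]
orientation: [0.0, 0.707, 0.707, -0.0]
ft_force: [-0.7, -0.4, 3.3]
gripper_width: 32.9
gripper_force: 12.0
```

```bash
python3 -m handwheel '[{"dx":0,"dy":0,"dz":0.04,"twist":0,"gripper":0.4},{"dx":0,"dy":0,"dz":0,"twist":0,"gripper":0.48},{"dx":0,"dy":0,"dz":0,"twist":0,"gripper":0.48},{"dx":0,"dy":0,"dz":0,"twist":0,"gripper":0.48},{"dx":0,"dy":0,"dz":1,"twist":0,"gripper":0.48},{"dx":0,"dy":0,"dz":3,"twist":0,"gripper":0.48},{"dx":0,"dy":0,"dz":4,"twist":0,"gripper":0.48},{"dx":0,"dy":0,"dz":4,"twist":0,"gripper":0.48}]'
python3 - <<'E'
from h import *
import pickle
from scipy.optimize import minimize
s=pickle.load(open('side0.pkl','rb'));t=pickle.load(open('top0.pkl','rb'))
for n,c,(x0,y0,w,h) in (('t',t,(270,200,16,22)),('s',s,(318,203,18,14))):
    print(n);print(c['img'][y0:y0+h,x0:x0+w].astype(int).sum(2)//3)
E
```

```text
clock: 21.63
ee_pos: [519.2, 27.6, 200.7]
orientation: [-0.001, 0.707, 0.707, -0.0]
ft_force: [1.0, -0.6, -0.0]
gripper_width: 45.6
gripper_force: 0.0
t
[[187 188 189 185 186 188 187 188 188 188 189 189 189 188 187 190]
 [188 187 185 183 186 187 188 188 188 189 188 188 188 188 188 189]
 [187 187 185 183 184 187 187 187 187 188 188 188 189 188 188 188]
 [188 185 185 184 186 186 184 183 185 186 188 188 188 188 188 188]
 [187 183 185 185 187 181 171 168 173 177 180 181 186 188 187 189]
 [185 184 184 186 182 171 156 145 144 152 161 170 175 179 181 183]
 [183 183 186 186 177 158 140 122 110 115 133 150 159 163 168 171]
 [182 186 187 185 173 150 127 105  89  90 114 137 146 149 151 155]
 [183 186 187 182 169 146 123  97  79  83 104 125 134 139 141 145]
 [185 187 186 178 161 142 120  96  79  88 103 119 127 132 135 137]
 [184 187 184 174 154 138 117  90  79  94 116 124 131 134 133 132]
 [184 186 183 171 148 131 107  86  82 105 127 136 140 142 140 140]
 [185 186 179 162 141 119  94  77  85 107 129 141 143 145 143 142]
 [187 186 175 157 138 112  86  78  91 112 127 137 141 143 142 143]
 [187 184
[... 880 characters left out ...]
136 203 230 212 152 127]
 [243 243 239 211 131  69  59  56  54  48  44  44  80 164 222 208 151 129]
 [243 242 239 210 120  52  44  43  37  45  40  38  68 153 219 206 150 126]
 [242 242 238 208 120  53  46  48  48  51  47  45  70 145 207 196 145 124]
 [238 236 234 202 122  55  41  38  43  43  39  40  63 125 177 172 141 127]
 [219 210 217 193 118  54  43  45  44  36  34  37  56 102 145 151 151 136]
 [179 174 193 186 115  57  43  50  50  42  43  45  69 106 139 159 165 152]
 [166 174 191 182 128  82  77  82  77  78  81  94 113 134 142 167 177 164]
 [171 181 188 175 152 137 139 139 136 135 135 144 154 158 155 168 179 171]
 [173 182 178 166 171 173 173 171 168 169 168 170 174 175 170 168 174 177]]
```

```bash
python3 - <<'E'
from h import *
import pickle, itertools
from scipy.optimize import least_squares
s=pickle.load(open('side0.pkl','rb'));t=pickle.load(open('top0.pkl','rb'))
def hull(c,x,y,z,yaw):
    R=np.array([[np.cos(yaw),-np.sin(yaw)],[np.sin(yaw),np.cos(yaw)]])
    P=[np.r_[R@[a,b]+[x,y],z+d] for a,b,d in itertools.product((-15,15),(-5,5),(-26,0))]
    return proj(c,P)
def xs(H,row):
    h=cv2.convexHull(H.astype(np.float32))[:,0]; o=[]
    for a,b in zip(h,np.roll(h,-1,0)):
        if (a[1]-row)*(b[1]-row)<0: o.append(a[0]+(b[0]-a[0])*(row-a[1])/(b[1]-a[1]))
    return (min(o),max(o)) if o else (0,0)
def f(p):
    yaw=p[3]
    S=hull(s,*p); T=hull(t,*p)
    r=[S[:,1].min()-207.0,S[:,1].max()-213.8,S[:,0].min()-321.9,S[:,0].max()-331.0,T[:,1].min()-205.3,T[:,1].max()-217.4]
    for row,l,rr in((208,276.6,279.8),(214,274.9,278.3)):
        a,b=xs(T,row); r+=[a-l,b-rr]
    return r
r=least_squares(f,[517,139,118,0.03],x_scale=[1,1,1,.05],diff_step=1e-4); print(r.x,np.round(r.fun,2))
E
```

```text
[5.13591682e+02 1.39843441e+02 1.18099545e+02 5.23332242e-02] [-1.39  1.31 -0.31  0.62 -0.66  0.85 -0.77  0.89 -1.08  0.88]
```

```bash
python3 -m handwheel '[{"dx":-0.1,"dy":1.4,"dz":0,"twist":-0.12,"gripper":0.45},{"dx":-0.1,"dy":1.4,"dz":0,"twist":-0.12,"gripper":0.45},{"dx":-0.1,"dy":1.4,"dz":0,"twist":-0.12,"gripper":0.45},{"dx":-0.1,"dy":1.4,"dz":0,"twist":-0.12,"gripper":0.45},{"dx":-0.05,"dy":1.4,"dz":0,"twist":-0.12,"gripper":0.45},{"dx":-0.05,"dy":1.4,"dz":0,"twist":-0.12,"gripper":0.45},{"dx":-0.05,"dy":1.4,"dz":0,"twist":-0.12,"gripper":0.45},{"dx":-0.05,"dy":1.4,"dz":0,"twist":-0.12,"gripper":0.45}]' && python3 -m handwheel '[{"dx":0,"dy":0,"dz":0,"twist":-0.12,"gripper":0.45},{"dx":0,"dy":0,"dz":0,"twist":-0.12,"gripper":0.45},{"dx":0,"dy":0,"dz":0,"twist":-0.12,"gripper":0.45},{"dx":0,"dy":0,"dz":0,"twist":-0.12,"gripper":0.45},{"dx":0,"dy":0,"dz":0,"twist":-0.08,"gripper":0.45},{"dx":0,"dy":0,"dz":0,"twist":0,"gripper":0.45}]'; python3 - <<'E'
from h import *
a=np.zeros((600,800,3),np.uint8)
for n,x,o in(('top',0,(270,195)),('side',400,(300,195))):
    c=shot(n)
    a[:,x:x+400]=cv2.resize(c['img'][o[1]:o[1]+75,o[0]:o[0]+50,::-1],(400,600),interpolation=cv2.INTER_CUBIC)
cv2.imwrite('pics/c4.png',a)
E
```

```text
clock: 22.3
ee_pos: [513.9, 140.1, 199.9]
orientation: [-0.0, 0.955, 0.297, 0.0]
ft_force: [0.2, -0.8, 0.4]
gripper_width: 42.2
gripper_force: 0.0
clock: 22.8
ee_pos: [514.0, 139.5, 199.8]
orientation: [-0.0, 1.0, 0.023, 0.0]
ft_force: [-0.1, 0.7, 0.1]
gripper_width: 42.3
gripper_force: 0.0
```

View pics/c4.png

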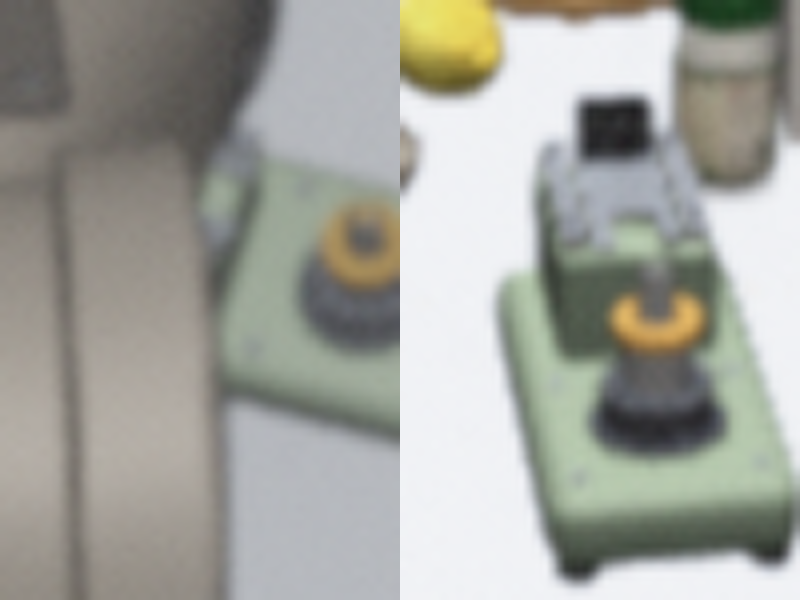

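Side view shows the washer flat on the hub at (332,235) and the tab at (327,211). The jar's base is at about (341,218), so I'll check its clearance.

```bash
python3 - <<'E'
from h import *
import pickle
s=pickle.load(open('side0.pkl','rb'));t=pickle.load(open('top0.pkl','rb'))
print('jar near edge',onz(s,(341,217.5),0),'cap top',onz(t,(238,180),106),'lemon',onz(t,(194,214),27),'pot',onz(t,(219,238),25))
E
python3 -m handwheel '[{"dx":0,"dy":0,"dz":-4,"twist":0,"gripper":0.45},{"dx":0,"dy":0,"dz":-3,"twist":0,"gripper":0.45},{"dx":0,"dy":0,"dz":0,"twist":0,"gripper":0.45}]'
```

```text
jar near edge [5.72710061e+02 2.88360433e+02 1.13686838e-13] cap top [569.13665624 289.0563259  106.        ] lemon [449.83969495 395.2724007   27.        ] pot [404.08833385 291.06979878  25.        ]
clock: 23.15
ee_pos: [511.2, 138.2, 124.7]
orientation: [0.001, 1.0, 0.026, -0.003]
ft_force: [-1.3, -0.8, -0.9]
gripper_width: 42.4
gripper_force: 0.0
```

```bash
python3 -m handwheel '[{"dx":0,"dy":0,"dz":-1.5,"twist":0,"gripper":0.45},{"dx":0,"dy":0,"dz":-1.5,"twist":0,"gripper":0.45},{"dx":0,"dy":0,"dz":0,"twist":0,"gripper":0.45},{"dx":0,"dy":0,"dz":0,"twist":0,"gripper":0.45}]' 5; python3 -m handwheel '[{"dx":0,"dy":0,"dz":0,"twist":0,"gripper":0.3},{"dx":0,"dy":0,"dz":0,"twist":0,"gripper":0.2},{"dx":0,"dy":0,"dz":0,"twist":0,"gripper":0.14},{"dx":0,"dy":0,"dz":0,"twist":0,"gripper":0.1},{"dx":0,"dy":0,"dz":0,"twist":0,"gripper":0.08},{"dx":0,"dy":0,"dz":0,"twist":0,"gripper":0.08},{"dx":0,"dy":0,"dz":0,"twist":0,"gripper":0.08},{"dx":0,"dy":0,"dz":0,"twist":0,"gripper":0.08}]'
```

```text
clock: 23.48
ee_pos: [514.2, 139.4, 100.1]
orientation: [-0.0, 1.0, 0.026, -0.0]
ft_force: [-0.1, -0.8, 0.6]
gripper_width: 42.5
gripper_force: 0.0
clock: 24.15
ee_pos: [514.3, 139.6, 99.4]
orientation: [-0.0, 1.0, 0.025, 0.0]
ft_force: [-1.0, 1.6, 6.3]
gripper_width: 10.0
gripper_force: 5.0
```

```bash
python3 -m handwheel '[{"dx":0.02,"dy":-0.3,"dz":0,"twist":0,"gripper":0.05},{"dx":0.03,"dy":-0.6,"dz":0,"twist":0,"gripper":0.05},{"dx":0.03,"dy":-0.6,"dz":0,"twist":0,"gripper":0.05},{"dx":0,"dy":0,"dz":0,"twist":0,"gripper":0.05}]' 8; python3 -m handwheel '[{"dx":0.04,"dy":-0.7,"dz":0,"twist":0,"gripper":0.05},{"dx":0.04,"dy":-0.7,"dz":0,"twist":0,"gripper":0.05},{"dx":0.04,"dy":-0.7,"dz":0,"twist":0,"gripper":0.05},{"dx":0.04,"dy":-0.7,"dz":0,"twist":0,"gripper":0.05},{"dx":0,"dy":0,"dz":0,"twist":0,"gripper":0.05}]'
```

```text
clock: 24.48
ee_pos: [515.4, 123.2, 99.4]
orientation: [0.0, 1.0, 0.024, 0.0]
ft_force: [0.4, -2.8, 6.4]
gripper_width: 10.0
gripper_force: 8.0
clock: 24.9
ee_pos: [517.3, 94.4, 99.4]
orientation: [0.0, 1.0, 0.024, 0.001]
ft_force: [4.2, -3.1, 5.4]
gripper_width: 10.2
gripper_force: 8.0
```

```bash
python3 -m handwheel '[{"dx":-0.02,"dy":-0.3,"dz":0,"twist":0,"gripper":0.05},{"dx":0.02,"dy":-0.3,"dz":0,"twist":0,"gripper":0.05},{"dx":0,"dy":0,"dz":0,"twist":0,"gripper":0.05}]'; python3 -m handwheel '[{"dx":0.01,"dy":-0.2,"dz":0,"twist":0,"gripper":0.05},{"dx":0,"dy":0,"dz":0,"twist":0,"gripper":0.05}]'; python3 -m handwheel '[{"dx":0.01,"dy":-0.15,"dz":0,"twist":0,"gripper":0.05},{"dx":0,"dy":0,"dz":0,"twist":0,"gripper":0.05}]'
```

```text
clock: 25.15
ee_pos: [517.6, 89.4, 99.4]
orientation: [-0.0, 1.0, 0.024, 0.001]
ft_force: [6.5, -0.5, 3.3]
gripper_width: 9.9
gripper_force: 8.0
clock: 25.32
ee_pos: [517.8, 87.7, 99.5]
orientation: [-0.0, 1.0, 0.025, 0.001]
ft_force: [7.1, 0.3, 1.8]
gripper_width: 10.0
gripper_force: 8.0
clock: 25.48
ee_pos: [517.9, 86.4, 99.5]
orientation: [-0.0, 1.0, 0.025, 0.001]
ft_force: [5.6, 2.4, 4.2]
gripper_width: 9.9
gripper_force: 8.0
```

```bash
python3 -m handwheel '[{"dx":0.06,"dy":-0.1,"dz":0,"twist":0,"gripper":0.05},{"dx":0,"dy":0,"dz":0,"twist":0,"gripper":0.05}]'; python3 -m handwheel '[{"dx":0.01,"dy":-0.1,"dz":0,"twist":0,"gripper":0.05},{"dx":0,"dy":0,"dz":0,"twist":0,"gripper":0.05}]'; python3 -m handwheel '[{"dx":0.01,"dy":-0.1,"dz":0,"twist":0,"gripper":0.05},{"dx":0,"dy":0,"dz":0,"twist":0,"gripper":0.05}]'
```

```text
clock: 25.65
ee_pos: [517.9, 86.3, 99.4]
orientation: [-0.001, 1.0, 0.025, 0.001]
ft_force: [2.6, 7.5, 6.0]
gripper_width: 9.7
gripper_force: 8.0
clock: 25.82
ee_pos: [517.9, 86.3, 99.5]
orientation: [-0.001, 1.0, 0.025, 0.001]
ft_force: [2.3, 11.1, 4.5]
gripper_width: 9.9
gripper_force: 8.0
clock: 25.98
ee_pos: [518.0, 85.9, 99.5]
orientation: [-0.001, 1.0, 0.026, 0.001]
ft_force: [1.3, 15.9, 4.6]
gripper_width: 10.6
gripper_force: 8.0
```

```bash
python3 -m handwheel '[{"dx":0,"dy":0.15,"dz":0,"twist":0,"gripper":0.05},{"dx":0,"dy":0,"dz":0,"twist":0,"gripper":0.05}]'; python3 -m handwheel '[{"dx":0,"dy":0,"dz":0,"twist":0,"gripper":0.25},{"dx":0,"dy":0,"dz":0,"twist":0,"gripper":0.32},{"dx":0,"dy":0,"dz":0,"twist":0,"gripper":0.32},{"dx":0,"dy":0,"dz":2,"twist":0,"gripper":0.32},{"dx":0,"dy":0,"dz":4,"twist":0,"gripper":0.32},{"dx":0,"dy":0,"dz":4,"twist":0,"gripper":0.32},{"dx":-2,"dy":-3,"dz":1,"twist":0,"gripper":0.32},{"dx":-2,"dy":-3,"dz":1,"twist":0,"gripper":0.32}]'; python3 -m handwheel '[{"dx":-1,"dy":-4,"dz":0,"twist":0,"gripper":0.32},{"dx":-1,"dy":-4,"dz":0,"twist":0,"gripper":0.32},{"dx":-1,"dy":-4,"dz":0,"twist":0,"gripper":0.32},{"dx":-1,"dy":-4,"dz":0,"twist":0,"gripper":0.32},{"dx":-1,"dy":-4,"dz":0,"twist":0,"gripper":0.32},{"dx":-1,"dy":-4,"dz":0,"twist":0,"gripper":0.32},{"dx":-1,"dy":-4,"dz":0,"twist":0,"gripper":0.32},{"dx":0,"dy":0,"dz":0,"twist":0,"gripper":0.32}]'; python3 - <<'E'
from h import *
a=np.zeros((600,800,3),np.uint8)
for n,x,o in(('top',0,(280,195)),('side',400,(310,200))):
    c=shot(n)
    a[:,x:x+400]=cv2.resize(c['img'][o[1]:o[1]+60,o[0]:o[0]+40,::-1],(400,600),interpolation=cv2.INTER_CUBIC)
cv2.imwrite('pics/c5.png',a)
E
```

```text
clock: 26.15
ee_pos: [518.0, 86.3, 99.5]
orientation: [-0.001, 1.0, 0.025, 0.001]
ft_force: [1.6, 7.8, 5.7]
gripper_width: 10.5
gripper_force: 8.0
clock: 26.82
ee_pos: [477.7, 25.5, 220.6]
orientation: [-0.0, 1.0, 0.026, 0.001]
ft_force: [0.6, -0.9, 0.0]
gripper_width: 30.1
gripper_force: 0.0
clock: 27.48
ee_pos: [404.0, -261.9, 218.8]
orientation: [0.001, 1.0, 0.021, -0.001]
ft_force: [-1.1, -0.2, -0.7]
gripper_width: 30.1
gripper_force: 0.0
```

View pics/c5.png

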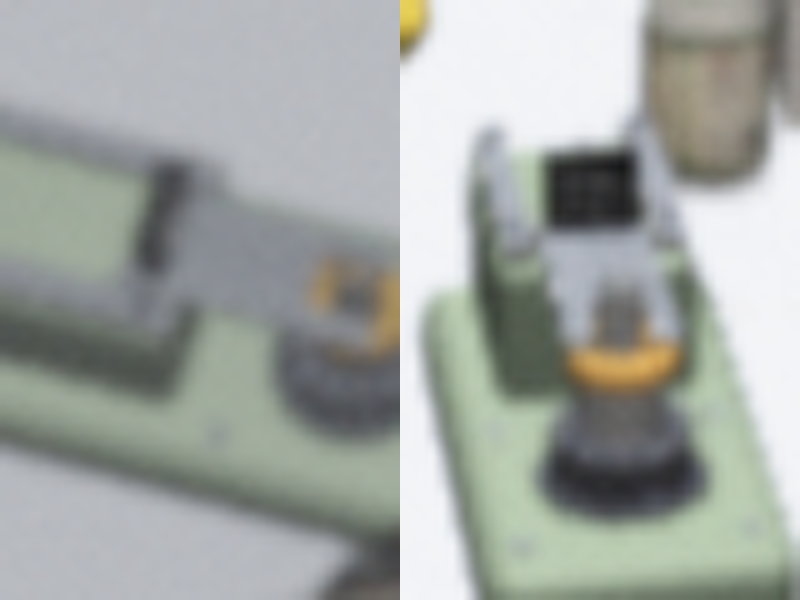

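The top view shows both prongs reaching past the shaft over the washer. The side view shows washer and burr seated, and the tab stopped hard after 53 mm with about 16 N on it. Handing in.

```bash
python3 -c "
from cell import arm; print(arm.sign_off())"
```

```text
the job is handed in; nothing more can be done
None
```

The grinder is reassembled and handed in at about 27 s: the burr is home over the key, the washer is flat on the hub, and the fork is pushed in to a firm stop, though its full 58 mm travel was not measured directly.

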